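# Fit a dry-air tube to a push-fit manifold port and open its valve

### The job

Put the dry-air line into service: pull the red dust plug out of the manifold and leave it in the grey parts tray, then take the blue tube with the yellow band from the white stand and push it straight down into the port the plug came from, through the stiff seal until it bottoms. Only when the tube is fully home, swing the yellow-knobbed valve lever all the way over to open it. Leave the black spare tube, the spray can, the tape and the screwdriver where they are.

Things in the scene. Friction and masses are not known exactly. Their poses are not given: they have to be found in the camera images.
- manifold: Fixed aluminium block 70 x 320 x 45 mm high. Origin: centre of its underside; y runs along its row of ports. On its centre line stand three ports at y = -100, -30, +40 mm in varying order (one with the red plug, one with a gauge reaching 126 mm above the table, one with a grey blank, 97 mm) and the valve at y = +125 mm. Pinching along the manifold's x leaves room for the fingers.
- port_mouth (a point): Centre of the rim of the port to use (the one with the red plug), 85 mm above the table. Upright collet 40 mm high, 33 mm wide at the rim. The mouth funnels from 23 mm to a bore of 17.4 mm in the first 9 mm. A black seal lies 14 mm below the rim; the tube pushes it 14 mm down to its stop, 28 mm below the rim. z points up.
- seal (a joint): How far the seal in that port has been pushed down, m: 0 untouched, 0.014 at the stop. It resists with about 8 N all the way and does not spring back.
- plug_stem (a point): Loose red dust plug: spigot 14 mm diameter, 9 mm long; flange 29 mm diameter, 4 mm thick, resting on the port's rim; stem 14 mm diameter, 40 mm high, to pinch. This point: on the stem's axis, 27 mm above the flange's underside, 36 mm above the spigot's end, 17 mm below the top. z runs up the stem. 20 g, lifts out freely.
- tube_grip (a point): Rigid blue tube with a yellow band 30 mm wide round its middle: 16 mm diameter, 108 mm long, chamfered foot, about 50 g. This point: on its axis at the band's centre, 64 mm above the foot and 44 mm below the top, a good height to pinch. z runs along it to the top. It starts upright in one of the two holes of the stand, its foot 10 mm above the table. Fully home, this point is 36 mm above the port's mouth.
- spare_grip (a point): Black spare tube (16 mm diameter, 108 mm long) standing in the other hole of the stand; this point is on its axis, 64 mm above its foot. To be left there.
- holder: White stand block, 60 x 130 x 45 mm high, fixed. Origin at the centre of its underside; two holes 17 mm in diameter and 35 mm deep at y = -35 and +35 mm along its y axis, one holding the blue tube and one the black (either way round). Pinching along the stand's x leaves room beside the fingers.
- tray: Grey open parts tray, 110 x 150 x 22 mm high outside, walls and floor 4 mm, fixed. Origin at the centre of its underside; x is the 110 mm side. It and the stand may swap sides of the robot.
- valve (a joint): Angle of the valve lever, rad: 0 shut (leaning to the manifold's -x side; it starts between 0 and 0.12), 1.0 fully open (leaning to +x); it turns about the manifold's y axis and stays where it is left, resisting with less than 2 N at the knob.
- valve_tip (a point): Centre of the yellow ball knob, 26 mm diameter, on the valve lever, 70 mm from the pivot, which is 67 mm above the table on the manifold's centre line. Shut, it leans 0.5 rad to the manifold's -x, open 0.5 rad to +x: the knob's centre moves 67 mm along +x, 128 mm above the table at both ends, 137 mm midway. Push it over from the -x side.
- can: Spray can, 58 mm diameter, 160 mm high, loose. Origin at the centre of its underside. Not to be disturbed.
- tape: Roll of yellow tape lying flat, 72 mm diameter, 19 mm high, loose. Not to be disturbed.
- screwdriver: Screwdriver 150 mm long lying along its x, loose. Not to be disturbed.

How it is judged:
By the outcome, as a careful person would: the job done as asked, in the order asked, and still so for the second after the job is handed in, with the robot touching nothing.
It also fails if it takes over 70 s, if anything falls off the work surface, if the arm or the gripper's body presses on something with over 40 N, if the wrist force passes 120 N, or if a joint passes its speed limit or range.

### The arm

A 6-joint arm with a two-finger parallel gripper is mounted at the origin on the work surface. World frame = base frame: x ahead of the robot, y to its left, z up, the work surface at z = 0. Lengths are in m, angles in rad, forces in N, time in s.
With the tool pointing down it reaches from about 0.25 to 0.725 m from the base axis. Payload 4 kg.
Tool frame: the origin (TCP) lies midway between the tips of the shut fingers; the grasp point (between the pads) lies 19 mm behind it; z points along the fingers, y is the line along which they close (so a half turn about z gives the same grasp; the last joint's range is limited). The gripper opens to 85 mm and grips with 20 to 120 N. Pads are 22 mm wide; open, the fingers measure 114 mm over their backs; the gripper's body (76 mm by 85 mm) begins 54 mm behind the grasp point. The pads swing forward as they close: fully open they stand 13 mm farther back than shut.
Start: joints at [-1.197, 0.241, 0.005, 1.335, 0, 1.571], TCP at [0.183, -0.465, 0.231] pointing down, gripper open.
Joint ranges: [-2.72, 2.72], [-1.05, 1.87], [-1.09, 1.28], [-1.99, 2.15], [-1.42, 1.44], [-3.14, 3.14]. Speed limits (rad/s): [2.79, 2.79, 3.14, 3.14, 3.14, 3.14].

### API

Orientations are given as a unit quaternion [w, x, y, z].
In Python, from workcell import bot, cams, models gives the robot as it stands. The module is installed in compiled form; this text tells all that it offers.
- The arm moves only by the tool play_rows, never from a script. Its argument "deltas" is a list of rows, each an object of numbers: "fingers": the gripper command: -1 is shut, 1 is fully open, values between are in proportion; "dx", "dy", "dz": the shift along the tool's x, y, z in cm; "spin": the turn about the tool's z in rad. A call has 1 to 10 rows; each row is the pose to reach, as a shift and turn from the pose commanded when the call began, along the tool's axes at that moment; what a row does not reach only later rows make up. A row lasts 1/8 s, in which the tool goes at most 62.5 mm and 10.7 degrees, less where a joint would pass 70% of its speed; a pose out of reach is approached as far as the arm can. A call with a gripper value outside its range is refused whole. The fingers move at their own pace and stop on an object; "squeeze" is the grip in N (left out, the last holds). Time passes only in rows, so rows that repeat a pose let the fingers close. It gives the time, the measured TCP pose, the force, the opening and the grip force at its end, in the units of the state.
- bot.sense(): the state, without advancing time (a new reading comes with each control period).
- cams.capture(name): name is "side" or "top" or "wrist"; returns the picture (384x512x3 uint8, red, green, blue); there is no depth.
- cams.camera_model(name): a dict with "mtx" (3x3 intrinsics, pixels), "cam_to_world" (4x4, takes a point from camera to world coordinates). Camera axes: x right, y down, z forward; pixel columns grow to the right and rows downward; lengths in m; the calibration is good to about 2 mm. The wrist camera is an equidistant fisheye: a pixel r from the principal point sees the ray r / f radians off the axis. A picture is of the moment at which its call begins: read the wrist's pose just before it. camera_model takes no time and is no camera call; for the wrist camera it gives the pose at the moment of the call.
- bot.close_job(): hands the job in; it is judged then, once.
Trained networks look in the newest picture that a camera, given by its name, has taken for a name from the list of things; names that differ only in an ending like _2 or _b are one class to them, and where a whole thing is asked for, a point or a joint stands for the part that bears it (a point fixed in the world has none). Each returns a list of dicts, best first, with "p" (0 to 1); they miss things now and then, are a little off and sometimes report something else, mostly with a low value. They report only what shows in the picture. A call takes as long as a camera call.
- models.find_in(camera, query): "bbox" ([left, top, width, height] in pixels, round what is visible of it).
- models.outline_of(camera, query): "pixels" (384x512 bool, what is visible of it) and "bbox" ([left, top, width, height] in pixels, round what is visible of it).
The state is a dict: "t": time; "joint_pos": joint angles; "qd": joint speeds; "effort": joint torques, N m; "ee_pos": TCP position; "tcp_rot": TCP orientation; "wrist_force": force on the tool from outside, world axes, zero at the start; "wrist_torque": the same for the moment, N m; "grip_width": opening from 0.0 (shut) to 1.0 (fully open); "finger_force": force on a finger pad.
Only numpy, scipy, OpenCV 4.12 (cv2) and the standard library are available. Lean on these libraries where they do the work, as an engineer would, in place of code of your own. Each camera call takes 0.05 s, during which the arm holds its last target. There are 200 camera calls.

## Working session

There is one attempt and no reset: what is moved stays moved. The work goes in short steps, Python scripts to look and compute and a tool call to move; the robot and the scene stay as the last step left them, time stands still between calls to the robot, and variables do not carry over. Pictures are saved under pics/ and viewed, at most 10 in all, crops included, and the job is handed in when it is done.

Besides the shell and the picture viewer there is one more tool, called after "Call:" as a command line: name --argument value ..., lists and objects as JSON in quotes. play_rows: Moves the arm, as the interface text tells. Its arguments: {"type":"object","properties":{"deltas":{"type":"array","items":{"type":"object","properties":{"fingers":{"type":"number"},"dx":{"type":"number"},"dy":{"type":"number"},"dz":{"type":"number"},"spin":{"type":"number"}}}},"squeeze":{"type":"number"}},"required":["deltas"]}

```bash
mkdir -p pics; cat > h.py <<'E'
import numpy as np, cv2
from workcell import bot, cams, models
def snap(cam, name=None):
    im=cams.capture(cam)
    if name: cv2.imwrite(f'pics/{name}.png', im[:,:,::-1])
    return im
def ray(cam,u,v,m=None):
    m=m or cams.camera_model(cam); K=np.array(m['mtx']); T=np.array(m['cam_to_world'])
    x=(u-K[0,2])/K[0,0]; y=(v-K[1,2])/K[1,1]
    if cam=='wrist':
        r=np.hypot(x,y); d=np.array([x/r*np.sin(r),y/r*np.sin(r),np.cos(r)]) if r>1e-9 else np.array([0,0,1.])
    else: d=np.array([x,y,1.])
    d=T[:3,:3]@d; return T[:3,3], d/np.linalg.norm(d)
def atz(cam,u,v,z,m=None):
    o,d=ray(cam,u,v,m); return o+d*(z-o[2])/d[2]
def proj(cam,p,m=None):
    m=m or cams.camera_model(cam); K=np.array(m['mtx']); T=np.array(m['cam_to_world'])
    c=T[:3,:3].T@(np.array(p)-T[:3,3])
    if cam=='wrist':
        r=np.hypot(c[0],c[1]); th=np.arctan2(r,c[2]); x,y=c[:2]/max(r,1e-9)*th
    else: x,y=c[:2]/c[2]
    return np.array([K[0,0]*x+K[0,2],K[1,1]*y+K[1,2]])
E
python3 - <<'E'
from h import *
np.set_printoptions(precision=3,suppress=True)
s=bot.sense(); print(s['ee_pos'],s['tcp_rot'],s['t'])
for c in('side','top'):
    snap(c,c+'0'); m=cams.camera_model(c); print(c,np.array(m['mtx']).round(0).tolist(),np.array(m['cam_to_world']).round(3).tolist())
    for q in('manifold','port_mouth','plug_stem','tube_grip','spare_grip','holder','tray','valve_tip','can','tape','screwdriver'):
        try: print(q,[(d['p'],np.round(d['bbox']).tolist()) for d in models.find_in(c,q)[:2]])
        except Exception as e: print(q,e)
a=cv2.imread('pics/side0.png')
E
```

```text
[ 0.182 -0.465  0.23 ] [-0.001  0.983  0.186 -0.   ] 0.0
side [[392.0, 0.0, 254.0], [0.0, 392.0, 190.0], [0.0, 0.0, 1.0]] [[-0.788, -0.463, 0.405, 0.071], [-0.615, 0.607, -0.503, 0.599], [-0.013, -0.646, -0.763, 1.002], [0.0, 0.0, 0.0, 1.0]]
manifold [(0.76, [214.0, 148.0, 59.0, 80.0])]
port_mouth [(0.39, [253.0, 156.0, 11.0, 12.0])]
plug_stem [(0.38, [257.0, 145.0, 8.0, 13.0])]
tube_grip []
spare_grip [(0.49, [318.0, 164.0, 4.0, 20.0])]
holder [(0.8, [306.0, 165.0, 40.0, 33.0])]
tray [(0.68, [210.0, 245.0, 67.0, 62.0])]
valve_tip []
can [(0.66, [122.0, 276.0, 36.0, 46.0])]
tape [(0.62, [323.0, 120.0, 21.0, 18.0])]
screwdriver [(0.66, [261.0, 212.0, 46.0, 22.0]), (0.3, [124.0, 277.0, 36.0, 46.0])]
top [[444.0, 0.0, 257.0], [0.0, 444.0, 190.0], [0.0, 0.0, 1.0]] [[0.021, -0.986, 0.166, 0.308], [-1.0, -0.023, -0.009, -0.009], [0.013, -0.165, -0.986, 1.448], [0.0, 0.0, 0.0, 1.0]]
manifold [(0.62, [218.0, 169.0, 12.0, 16.0]), (0.57, [211.0, 153.0, 110.0, 35.0])]
port_mouth [(0.54, [290.0, 159.0, 8.0, 9.0]), (0.42, [212.0, 152.0, 107.0, 37.0])]
plug_stem [(0.42, [290.0, 157.0, 11.0, 6.0])]
tube_grip [(0.61, [329.0, 223.0, 13.0, 5.0])]
spare_grip [(0.75, [331.0, 223.0, 9.0, 7.0]), (0.43, [305.0, 224.0, 9.0, 5.0])]
holder [(0.87, [299.0, 216.0, 43.0, 24.0])]
tray [(0.7, [160.0, 206.0, 50.0, 37.0])]
valve_tip [(0.53, [221.0, 172.0, 8.0, 10.0])]
can [(0.73, [89.0, 169.0, 35.0, 23.0])]
tape [(0.68, [380.0, 187.0, 23.0, 22.0])]
screwdriver [(0.78, [244.0, 205.0, 15.0, 42.0]), (0.72, [222.0, 171.0, 6.0, 10.0])]
```

```bash
python3 - <<'E'
import cv2
a=cv2.imread('pics/side0.png')[110:330,110:370]; b=cv2.imread('pics/top0.png')[140:260,80:420]
cv2.imwrite('pics/sc.png',cv2.resize(a,None,fx=2.7,fy=2.7,interpolation=cv2.INTER_CUBIC))
cv2.imwrite('pics/tc.png',cv2.resize(b,None,fx=2.35,fy=2.35,interpolation=cv2.INTER_CUBIC))
E
```

```text
(no output)
```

View pics/sc.png

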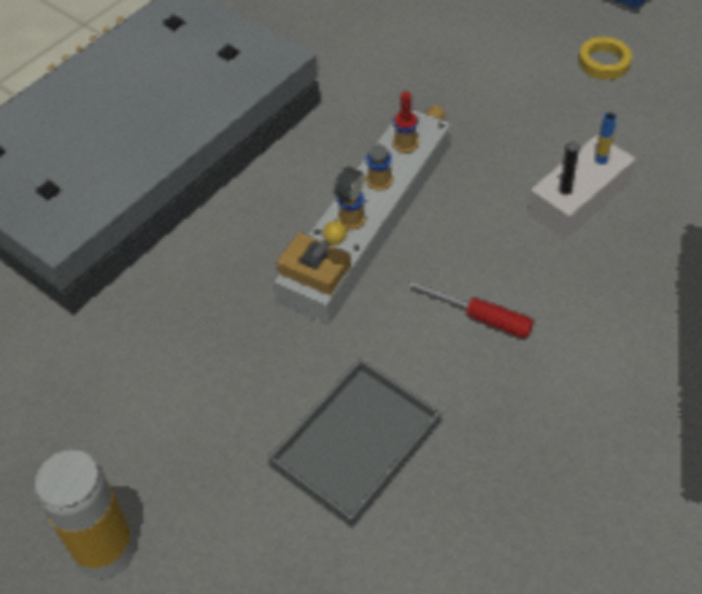

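View pics/tc.png

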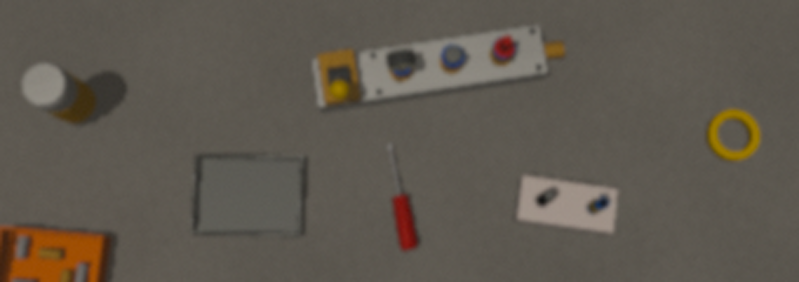

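Both crops show the manifold with its plug at the far right end (top crop 505,47), the valve at the left with its knob toward the robot, and the grey tray at left front (250,195). The stand is at right front, with the blue tube in its right hole (598,203) and the black one in its left.

```bash
python3 - <<'E'
from h import *
np.set_printoptions(precision=4,suppress=True)
f=lambda u,v,z: atz('top',80+u/2.35,140+v/2.35,z)
for n,z,c in(('man',.045,[(313,60),(541,26),(547,72),(320,107)]),('stand',.045,[(523,175),(618,188),(614,233),(517,220)]),('tray',.022,[(195,155),(306,156),(303,235),(194,233)])):
    P=np.array([f(u,v,z) for u,v in c]); print(n,P[:,:2].mean(0),'yaw',np.degrees(np.arctan2(*(P[[0,3]].mean(0)-P[[1,2]].mean(0))[:2])),'len',np.linalg.norm(P[0]-P[1]),np.linalg.norm(P[1]-P[2]),P[:,:2].tolist())
print('knob',f(338,90,.128),'plugtop',f(507,42,.129),'tube top',f(605,198,.118))
# stereo: triangulate knob, plug top, tube top with side
def tri(t,s):
    o1,d1=ray('top',80+t[0]/2.35,140+t[1]/2.35); o2,d2=ray('side',110+s[0]/2.7,110+s[1]/2.7)
    A=np.array([d1,-d2]).T; k=np.linalg.lstsq(A,o2-o1,rcond=None)[0]; return (o1+d1*k[0]+o2+d2*k[1])/2
print(tri((338,88),(335,232)),tri((507,42),(406,96)),tri((605,198),(608,117)))
for n,p,s in(('plug',.129,(406,96)),('tube',.118,(608,117)),('knob',.128,(335,232))): print(n,atz('side',110+s[0]/2.7,110+s[1]/2.7,p))
E
```

```text
man [ 0.615  -0.0421] yaw -10.19041114090841 len 0.31871226855245616 0.06548315691573844 [[0.6196071412406374, 0.11986416252051814], [0.6754810924848318, -0.19391220959537958], [0.6105337924391917, -0.20227235650992725], [0.5542564130385429, 0.10786124908965153]]
stand [ 0.4296 -0.2307] yaw 6.435144061782664 len 0.1294800058278747 0.060998602811036196 [[0.46737277730707694, -0.16982098773920593], [0.4526536934353306, -0.2984616519133424], [0.391954536984679, -0.29242493500115585], [0.40645379889323374, -0.16201270558005718]]
tray [0.4347 0.2015] yaw -0.5152178926216767 len 0.1523444633820173 0.10816729319316698 [[0.48729326744383666, 0.27884482259354093], [0.489425313085706, 0.12651527882564345], [0.38125808169803677, 0.12639964724273667], [0.3806912150681184, 0.2741996538081101]]
knob [0.5624 0.0786 0.128 ] plugtop [ 0.631  -0.1387  0.129 ] tube top [ 0.4319 -0.2666  0.118 ]
[0.5641 0.0783 0.131 ] [ 0.6326 -0.1384  0.1264] [ 0.4315 -0.2687  0.1097]
plug [ 0.632  -0.1359  0.129 ]
tube [ 0.4269 -0.261   0.118 ]
knob [0.5654 0.0763 0.128 ]
```

```bash
cat >> h.py <<'E'
def phi(s=None):
    w,x,y,z=(s or bot.sense())['tcp_rot']; return np.degrees(2*np.arctan2(y,x))
def go(p,ph=None):
    "print move in tool axes for target TCP p, heading ph (deg, of tool x)"
    s=bot.sense(); f=phi(s); a=np.radians(f); d=np.array(p)-s['ee_pos']
    sp=0 if ph is None else -np.radians((ph-f+180)%360-180)
    print('dx %.2f dy %.2f dz %.2f spin %.3f'%(100*(d[0]*np.cos(a)+d[1]*np.sin(a)),100*(d[0]*np.sin(a)-d[1]*np.cos(a)),-100*d[2],sp), 'phi %.2f'%f, s['ee_pos'].round(4) if hasattr(s['ee_pos'],'round') else s['ee_pos'], 't',s['t'])
E
python3 - <<'E'
from h import *
go((.632,-.139,.22),100.2)
E
```

```text
dx 53.76 dy -13.98 dz 1.13 spin -1.375 phi 21.42 [ 0.1826 -0.4655  0.2313] t 1.2
```

Call:
play_rows --deltas '[{"dx":5.5,"dy":-1.4,"dz":0,"spin":-0.14,"fingers":1},{"dx":11,"dy":-2.8,"dz":0,"spin":-0.28,"fingers":1},{"dx":16.5,"dy":-4.2,"dz":0,"spin":-0.42,"fingers":1},{"dx":22,"dy":-5.6,"dz":0,"spin":-0.56,"fingers":1},{"dx":27,"dy":-7,"dz":0,"spin":-0.7,"fingers":1},{"dx":32.5,"dy":-8.4,"dz":0,"spin":-0.84,"fingers":1},{"dx":38,"dy":-9.8,"dz":0,"spin":-0.98,"fingers":1},{"dx":43,"dy":-11.2,"dz":0,"spin":-1.12,"fingers":1},{"dx":48.5,"dy":-12.6,"dz":0.5,"spin":-1.25,"fingers":1},{"dx":53.8,"dy":-14,"dz":1.1,"spin":-1.375,"fingers":1}]'

```text
t: 2.45
ee_pos: [0.6339, -0.1375, 0.2203]
tcp_rot: [0.0, 0.64, 0.769, 0.0]
wrist_force: [0.7, -0.5, 0.7]
grip_width: 1.003
finger_force: 0.0
```

```bash
python3 - <<'E'
from h import *
go((.632,-.139,.22),100.2); print(bot.sense()['joint_pos'])
m=cams.camera_model('wrist'); snap('wrist','w1'); print(m)
for q in('plug_stem','port_mouth','manifold','valve_tip'): print(q,[(d['p'],np.round(d['bbox']).tolist()) for d in models.find_in('wrist',q)[:2]])
print(proj('wrist',(.632,-.139,.129),m),proj('wrist',(.632,-.139,.085),m))
E
```

```text
dx -0.11 dy -0.21 dz 0.03 spin 0.004 phi 100.44 [ 0.6339 -0.1375  0.2203] t 2.45
[-2.13513878e-01  5.51408921e-01  4.39729343e-01  1.45832739e+00
 -1.88687319e-04  1.17500160e+00]
{'mtx': array([[297.31863964,   0.        , 258.1996707 ],
       [  0.        , 297.31863964, 194.86991183],
       [  0.        ,   0.        ,   1.        ]]), 'cam_to_world': array([[ 9.83461377e-01,  1.74479174e-01,  4.85874339e-02,
         6.21972953e-01],
       [ 1.81117529e-01, -9.48005842e-01, -2.61689442e-01,
        -7.11940345e-02],
       [ 4.01813477e-04,  2.66161495e-01, -9.63928367e-01,
         3.61033676e-01],
       [ 0.00000000e+00,  0.00000000e+00,  0.00000000e+00,
         1.00000000e+00]])}
plug_stem [(0.82, [244.0, 169.0, 29.0, 35.0])]
port_mouth [(0.74, [248.0, 164.0, 28.0, 32.0])]
manifold []
valve_tip [(0.41, [56.0, 188.0, 44.0, 34.0])]
[255.1114794  200.11941199] [255.55399056 187.09186496]
```

View pics/w1.png

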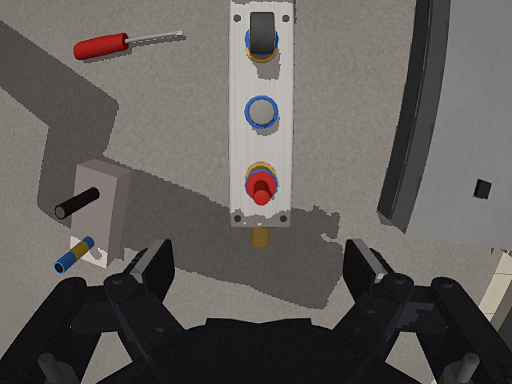

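The wrist picture shows the plug's stem top at (261,198), flange at (261,184), the blank at (262,112); the manifold edges run vertically, so the yaw is right. Blue tube is at (62,267) on the left.

```bash
python3 - <<'E'
from h import *
np.set_printoptions(precision=4,suppress=True)
a=atz('wrist',261.5,198,.127);b=atz('wrist',261,184,.089);c=atz('wrist',262,112,.097);print(a,b,c)
d=(c-b)[:2];print(np.degrees(np.arctan2(-d[0],d[1])),np.linalg.norm(d))
# manifold edges at z=.045
L=[atz('wrist',231,20,.045),atz('wrist',230,218,.045)];R=[atz('wrist',294,20,.045),atz('wrist',292.5,222,.045)]
for e in(L,R): d=(e[0]-e[1])[:2];print(np.degrees(np.arctan2(-d[0],d[1])))
print((L[1]+R[1])/2,(L[0]+R[0])/2)
p=(a+b)/2
go((p[0],p[1],.096),100.2)
E
```

```text
[ 0.6347 -0.1379  0.127 ] [ 0.6341 -0.1352  0.089 ] [ 0.623  -0.0693  0.097 ]
9.56960481276408 0.06683784206606291
9.361407444141728
10.457307685908619
[ 0.6442 -0.1865  0.045 ] [0.606  0.0318 0.045 ]
dx 0.17 dy 0.29 dz 12.38 spin -0.000 phi 100.19 [ 0.6319 -0.1387  0.2198] t 2.7
```

Call:
play_rows --deltas '[{"dx":0.15,"dy":0.25,"dz":3,"fingers":0.2},{"dx":0.15,"dy":0.25,"dz":6,"fingers":0.2},{"dx":0.15,"dy":0.25,"dz":9,"fingers":0.2},{"dx":0.15,"dy":0.25,"dz":11,"fingers":0.2},{"dx":0.15,"dy":0.25,"dz":12.4,"fingers":0.2},{"dx":0.15,"dy":0.25,"dz":12.4,"fingers":-0.3},{"dx":0.15,"dy":0.25,"dz":12.4,"fingers":-1},{"dx":0.15,"dy":0.25,"dz":12.4,"fingers":-1},{"dx":0.15,"dy":0.25,"dz":12.4,"fingers":-1},{"dx":0.15,"dy":0.25,"dz":12.4,"fingers":-1}]' --squeeze 40

```text
$.deltas[0]: bad value
```

Call:
play_rows --deltas '[{"dx":0.15,"dy":0.25,"dz":3,"spin":0,"fingers":0.2},{"dx":0.15,"dy":0.25,"dz":6,"spin":0,"fingers":0.2},{"dx":0.15,"dy":0.25,"dz":9,"spin":0,"fingers":0.2},{"dx":0.15,"dy":0.25,"dz":11,"spin":0,"fingers":0.2},{"dx":0.15,"dy":0.25,"dz":12.4,"spin":0,"fingers":0.2},{"dx":0.15,"dy":0.25,"dz":12.4,"spin":0,"fingers":-0.3},{"dx":0.15,"dy":0.25,"dz":12.4,"spin":0,"fingers":-1},{"dx":0.15,"dy":0.25,"dz":12.4,"spin":0,"fingers":-1},{"dx":0.15,"dy":0.25,"dz":12.4,"spin":0,"fingers":-1},{"dx":0.15,"dy":0.25,"dz":12.4,"spin":0,"fingers":-1}]' --squeeze 40

```text
t: 3.95
ee_pos: [0.6354, -0.1371, 0.0978]
tcp_rot: [0.001, 0.641, 0.767, 0.0]
wrist_force: [0.2, -0.6, 5.7]
grip_width: 0.149
finger_force: 39.3
```

Call:
play_rows --deltas '[{"dx":0,"dy":0,"dz":-2,"spin":0,"fingers":-1},{"dx":0,"dy":0,"dz":-5,"spin":0,"fingers":-1},{"dx":0,"dy":0,"dz":-9,"spin":0,"fingers":-1},{"dx":2,"dy":-0.7,"dz":-11,"spin":0,"fingers":-1},{"dx":7,"dy":-2.6,"dz":-11,"spin":0,"fingers":-1},{"dx":12,"dy":-4.5,"dz":-11,"spin":0,"fingers":-1},{"dx":17,"dy":-6.3,"dz":-11,"spin":0,"fingers":-1},{"dx":22,"dy":-8.2,"dz":-11,"spin":0,"fingers":-1},{"dx":27,"dy":-10,"dz":-11,"spin":0,"fingers":-1},{"dx":32,"dy":-11.9,"dz":-11,"spin":0,"fingers":-1}]'

```text
t: 5.2
ee_pos: [0.458, 0.159, 0.2056]
tcp_rot: [-0.001, 0.641, 0.767, -0.0]
wrist_force: [0.6, 0.2, -0.8]
grip_width: 0.153
finger_force: 39.0
```

```bash
python3 - <<'E'
from h import *
s=bot.sense(); print(s['grip_width'],s['finger_force']); go((.435,.20,.030))
E
```

```text
0.15260567235017938 39.04279589653015
dx 4.44 dy -1.53 dz 17.56 spin 0.000 phi 100.25 [0.458  0.159  0.2056] t 5.2
```

Call:
play_rows --deltas '[{"dx":4.5,"dy":-1.7,"dz":3,"spin":0,"fingers":-1},{"dx":4.5,"dy":-1.7,"dz":7,"spin":0,"fingers":-1},{"dx":4.5,"dy":-1.7,"dz":11,"spin":0,"fingers":-1},{"dx":4.5,"dy":-1.7,"dz":14,"spin":0,"fingers":-1},{"dx":4.5,"dy":-1.7,"dz":16.3,"spin":0,"fingers":-1},{"dx":4.5,"dy":-1.7,"dz":17.3,"spin":0,"fingers":-1},{"dx":4.5,"dy":-1.7,"dz":17.3,"spin":0,"fingers":-1},{"dx":4.5,"dy":-1.7,"dz":17.3,"spin":0,"fingers":-0.3},{"dx":4.5,"dy":-1.7,"dz":17.3,"spin":0,"fingers":0},{"dx":4.5,"dy":-1.7,"dz":17.3,"spin":0,"fingers":0}]'

```text
t: 6.45
ee_pos: [0.4365, 0.1986, 0.034]
tcp_rot: [0.0, 0.642, 0.767, 0.001]
wrist_force: [0.6, 0.6, 0.9]
grip_width: 0.497
finger_force: 0.0
```

Call:
play_rows --deltas '[{"dx":0,"dy":0,"dz":-2,"spin":0,"fingers":0},{"dx":0,"dy":0,"dz":-6,"spin":0,"fingers":0.2},{"dx":0,"dy":0,"dz":-12,"spin":0,"fingers":0.2},{"dx":0,"dy":0,"dz":-18,"spin":0,"fingers":0.2},{"dx":0,"dy":0,"dz":-18,"spin":0,"fingers":0.2}]'

```text
t: 7.08
ee_pos: [0.4394, 0.1998, 0.2191]
tcp_rot: [0.003, 0.642, 0.767, 0.006]
wrist_force: [1.2, 0.7, -1.1]
grip_width: 0.597
finger_force: 0.0
```

```bash
python3 - <<'E'
from h import *
snap('wrist','w2');
print([(d['p'],np.round(d['bbox']).tolist()) for d in models.find_in('wrist','plug_stem')[:2]],[(d['p'],np.round(d['bbox']).tolist()) for d in models.find_in('wrist','tray')[:2]])
go((.427,-.264,.21),83.6)
E
```

```text
[(0.81, [241.0, 158.0, 22.0, 28.0])] [(0.94, [201.0, 96.0, 115.0, 136.0])]
dx -45.33 dy -9.02 dz 0.28 spin 0.290 phi 100.19 [0.4355 0.1981 0.2128] t 7.225
```

View pics/w2.png

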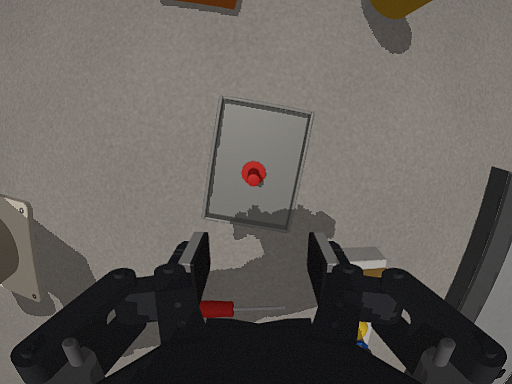

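The plug is standing in the tray at (253,175). Now I move over to the blue tube.

Call:
play_rows --deltas '[{"dx":-5,"dy":-1,"dz":0,"spin":0.04,"fingers":0.4},{"dx":-10,"dy":-2,"dz":0,"spin":0.08,"fingers":0.4},{"dx":-15.5,"dy":-3,"dz":0,"spin":0.12,"fingers":0.4},{"dx":-21,"dy":-4.1,"dz":0,"spin":0.16,"fingers":0.4},{"dx":-26.5,"dy":-5.2,"dz":0,"spin":0.2,"fingers":0.4},{"dx":-32,"dy":-6.3,"dz":0,"spin":0.24,"fingers":0.4},{"dx":-37.5,"dy":-7.4,"dz":0,"spin":0.27,"fingers":0.4},{"dx":-42,"dy":-8.3,"dz":0,"spin":0.29,"fingers":0.4},{"dx":-45.3,"dy":-9,"dz":0,"spin":0.29,"fingers":0.4},{"dx":-45.3,"dy":-9,"dz":0,"spin":0.29,"fingers":0.4}]'

```text
t: 8.48
ee_pos: [0.4263, -0.2649, 0.2109]
tcp_rot: [-0.002, 0.747, 0.665, -0.001]
wrist_force: [-0.5, 0.8, 0.4]
grip_width: 0.697
finger_force: 0.0
```

```bash
python3 - <<'E'
from h import *
go((.427,-.264,.21),83.6)
m=cams.camera_model('wrist'); snap('wrist','w3')
for q in('tube_grip','spare_grip','holder'): print(q,[(d['p'],np.round(d['bbox']).tolist()) for d in models.find_in('wrist',q)[:2]])
import pickle; pickle.dump(m,open('m3.pkl','wb'))
E
```

```text
dx 0.10 dy 0.06 dz 0.09 spin -0.004 phi 83.36 [ 0.4263 -0.2649  0.2109] t 8.475
tube_grip [(0.61, [252.0, 169.0, 22.0, 35.0])]
spare_grip [(0.83, [250.0, 100.0, 20.0, 20.0])]
holder [(0.9, [232.0, 80.0, 59.0, 124.0]), (0.66, [255.0, 100.0, 19.0, 19.0])]
```

View pics/w3.png

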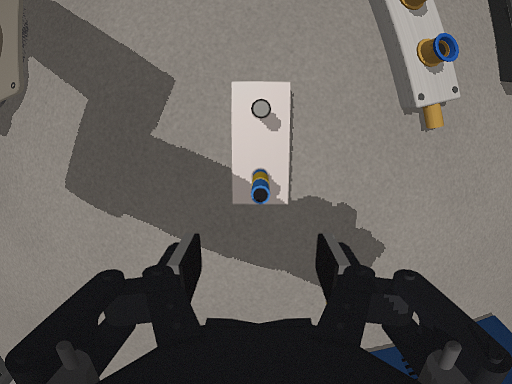

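The stand is square-on: blue tube's top at (260,194), black tube's at (261,108). The open port's blue rim shows at (446,47).

```bash
python3 - <<'E'
from h import *; import pickle
np.set_printoptions(precision=4,suppress=True)
m=pickle.load(open('m3.pkl','rb'))
a=atz('wrist',260,194,.118,m);b=atz('wrist',261,108,.118,m);print(a,b,np.linalg.norm(a-b),atz('wrist',446,47,.085,m))
d=b-a;print(np.degrees(np.arctan2(-d[0],d[1])))
go((a[0],a[1],.056),83.6); go((.6345,-.137,.24),100.2)
E
```

```text
[ 0.4281 -0.2612  0.118 ] [ 0.4368 -0.1927  0.118 ] 0.06909052927222047 [ 0.6334 -0.1376  0.085 ]
-7.236978321754698
dx 0.11 dy 0.09 dz 15.63 spin 0.001 phi 83.64 [ 0.4271 -0.2622  0.2123] t 8.675
dx 14.74 dy 19.22 dz -2.77 spin -0.289 phi 83.64 [ 0.4271 -0.2622  0.2123] t 8.675
```

Call:
play_rows --deltas '[{"dx":0.1,"dy":0.1,"dz":4,"spin":0,"fingers":0.4},{"dx":0.1,"dy":0.1,"dz":8,"spin":0,"fingers":0.4},{"dx":0.1,"dy":0.1,"dz":12,"spin":0,"fingers":0.2},{"dx":0.1,"dy":0.1,"dz":14.5,"spin":0,"fingers":0.2},{"dx":0.1,"dy":0.1,"dz":15.6,"spin":0,"fingers":0},{"dx":0.1,"dy":0.1,"dz":15.6,"spin":0,"fingers":-0.3},{"dx":0.1,"dy":0.1,"dz":15.6,"spin":0,"fingers":-1},{"dx":0.1,"dy":0.1,"dz":15.6,"spin":0,"fingers":-1},{"dx":0.1,"dy":0.1,"dz":15.6,"spin":0,"fingers":-1},{"dx":0.1,"dy":0.1,"dz":15.6,"spin":0,"fingers":-1}]' --squeeze 80

```text
t: 9.93
ee_pos: [0.4288, -0.2627, 0.0585]
tcp_rot: [0.0, 0.746, 0.666, 0.0]
wrist_force: [-3.3, 0.5, 6.0]
grip_width: 0.164
finger_force: 78.2
```

Call:
play_rows --deltas '[{"dx":0,"dy":0,"dz":-2,"spin":0,"fingers":-1},{"dx":0,"dy":0,"dz":-5,"spin":0,"fingers":-1},{"dx":0,"dy":0,"dz":-10,"spin":0,"fingers":-1},{"dx":0.5,"dy":0.7,"dz":-14,"spin":0,"fingers":-1},{"dx":3.5,"dy":4.5,"dz":-14,"spin":-0.1,"fingers":-1},{"dx":6.5,"dy":8.5,"dz":-14,"spin":-0.2,"fingers":-1},{"dx":9.5,"dy":12.5,"dz":-14,"spin":-0.289,"fingers":-1},{"dx":12.5,"dy":16.2,"dz":-14,"spin":-0.289,"fingers":-1},{"dx":14.6,"dy":19,"dz":-14,"spin":-0.289,"fingers":-1},{"dx":14.6,"dy":19,"dz":-14,"spin":-0.289,"fingers":-1}]'

```text
t: 11.18
ee_pos: [0.6361, -0.1369, 0.1967]
tcp_rot: [0.0, 0.641, 0.768, 0.001]
wrist_force: [0.2, -0.1, -0.6]
grip_width: 0.166
finger_force: 78.1
```

```bash
python3 - <<'E'
from h import *
s=bot.sense(); print(s['grip_width'],s['finger_force'],s['wrist_force'])
m=cams.camera_model('wrist'); im=snap('wrist','w4'); go((.634,-.1375,.15),100.2)
import pickle; pickle.dump(m,open('m4.pkl','wb'))
for q in('port_mouth','tube_grip'): print(q,[(d['p'],np.round(d['bbox']).tolist()) for d in models.find_in('wrist',q)[:2]])
cv2.imwrite('pics/w4c.png',cv2.resize(im[60:310,130:390,::-1],None,fx=2.4,fy=2.4,interpolation=cv2.INTER_CUBIC))
E
```

```text
0.16587895793377688 78.10009449720383 [ 0.2498158  -0.10042489 -0.57956941]
dx 0.06 dy -0.07 dz 4.69 spin 0.001 phi 100.24 [ 0.6348 -0.1379  0.1969] t 11.225
port_mouth [(0.65, [242.0, 164.0, 36.0, 41.0])]
tube_grip [(0.63, [238.0, 207.0, 43.0, 113.0])]
```

View pics/w4c.png

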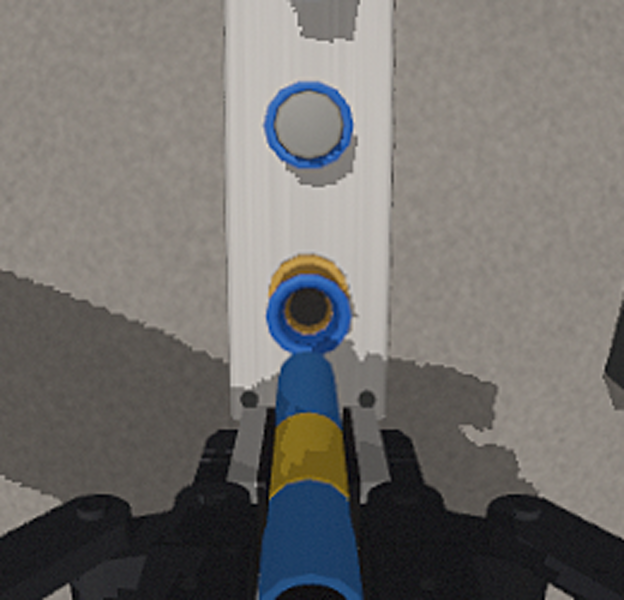

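The seat rim is at crop (308,313), about full-frame (258.5,190.6), and the tube's foot edge at crop (308,352), full (258.3,206.7); sideways they line up.

```bash
python3 - <<'E'
from h import *; import pickle
np.set_printoptions(precision=4,suppress=True)
m=pickle.load(open('m4.pkl','rb')); s=bot.sense()
t=np.array([np.cos(np.radians(100.2)),np.sin(np.radians(100.2)),0])
r=atz('wrist',258.5,190.6,.085,m); e=atz('wrist',258.3,206.7,s['ee_pos'][2]-.0485,m)
im=cv2.imread('pics/w4.png'); K=m['mtx']
print('rim',r,'foot',e-.0075*t,'tcp',s['ee_pos'])
# blue-ring fit at z=.085
hsv=cv2.cvtColor(im,cv2.COLOR_BGR2HSV); b=cv2.inRange(hsv,(100,120,60),(125,255,255)); b[205:]=0;b[:165]=0
ys,xs=np.nonzero(b); P=np.array([atz('wrist',x,y,.085,m)[:2] for x,y in zip(xs,ys)],np.float32)
print(cv2.minEnclosingCircle(P))
print('foot proj',proj('wrist',s['ee_pos']+np.array([0,0,-.0485])+.0075*t,m),'top center proj',proj('wrist',s['ee_pos']+np.array([0,0,.0595]),m))
g=im[300:384,200:320]; hs=hsv[230:384,230:290]
bt=cv2.inRange(hsv,(100,120,30),(125,255,255)); bt[:265]=0; ys,xs=np.nonzero(bt[:,200:320]); print('tube top px rows',ys.min(),ys.max(),xs.min()+200,xs.max()+200)
yb=cv2.inRange(hsv,(20,100,60),(35,255,255)); yb[:215]=0; yb[:,:235]=0; yb[:,290:]=0; ys,xs=np.nonzero(yb); print('band',xs.min(),xs.max(),ys.min(),ys.max(),proj('wrist',s['ee_pos']+np.array([0,0,.0155+.015])-.008*t*0,m),proj('wrist',s['ee_pos']+np.array([0,0,.0155])+.008*t,m))
go((r[0],r[1],.138),100.2)
E
```

```text
rim [ 0.6366 -0.1352  0.085 ] foot [ 0.6367 -0.1372  0.1489] tcp [ 0.6334 -0.1391  0.1974]
((0.6363043189048767, -0.13572782278060913), 0.015468297526240349)
foot proj [252.997  208.6127] top center proj [248.5181 325.3413]
tube top px rows 265 320 236 282
band 242 275 232 267 [250.3217 281.9211] [250.9005 250.2359]
dx 0.33 dy 0.38 dz 5.94 spin -0.001 phi 100.11 [ 0.6334 -0.1391  0.1974] t 11.325
```

Call:
play_rows --deltas '[{"dx":0.15,"dy":0.05,"dz":2,"spin":0,"fingers":-1},{"dx":0.15,"dy":0.05,"dz":4,"spin":0,"fingers":-1},{"dx":0.15,"dy":0.05,"dz":5.3,"spin":0,"fingers":-1},{"dx":0.15,"dy":0.05,"dz":6,"spin":0,"fingers":-1},{"dx":0.15,"dy":0.05,"dz":6.5,"spin":0,"fingers":-1},{"dx":0.15,"dy":0.05,"dz":7,"spin":0,"fingers":-1},{"dx":0.15,"dy":0.05,"dz":7.4,"spin":0,"fingers":-1},{"dx":0.15,"dy":0.05,"dz":7.4,"spin":0,"fingers":-1}]'

```text
t: 12.32
ee_pos: [0.6343, -0.137, 0.1232]
tcp_rot: [0.0, 0.642, 0.767, 0.0]
wrist_force: [-0.5, 0.2, -0.6]
grip_width: 0.168
finger_force: 78.2
```

```bash
python3 - <<'E'
from h import *
s=bot.sense(); print(s['wrist_force'],s['wrist_torque']); go((.6363,-.1355,.1055),100.2)
E
```

```text
[-0.46358968  0.23141708 -0.63407201] [-0.03072733 -0.02869845  0.02256668]
dx 0.12 dy 0.23 dz 1.77 spin -0.001 phi 100.15 [ 0.6343 -0.137   0.1232] t 12.325
```

Call:
play_rows --deltas '[{"dx":0,"dy":0,"dz":0.4,"spin":0,"fingers":-1},{"dx":0,"dy":0,"dz":0.8,"spin":0,"fingers":-1},{"dx":0,"dy":0,"dz":1.2,"spin":0,"fingers":-1},{"dx":0,"dy":0,"dz":1.5,"spin":0,"fingers":-1},{"dx":0,"dy":0,"dz":1.8,"spin":0,"fingers":-1},{"dx":0,"dy":0,"dz":2.0,"spin":0,"fingers":-1},{"dx":0,"dy":0,"dz":2.0,"spin":0,"fingers":-1},{"dx":0,"dy":0,"dz":2.0,"spin":0,"fingers":-1}]'

```text
t: 13.32
ee_pos: [0.6358, -0.1371, 0.1059]
tcp_rot: [0.002, 0.642, 0.767, 0.001]
wrist_force: [0.1, 0.6, 7.5]
grip_width: 0.166
finger_force: 79.2
```

```bash
python3 - <<'E'
from h import *
s=bot.sense(); print(s['wrist_force'],s['ee_pos'],s['finger_force'])
E
```

```text
[0.12958773 0.60714872 7.5442035 ] [ 0.63584253 -0.13708368  0.10586744] 79.16491001844406
```

Call:
play_rows --deltas '[{"dx":0,"dy":0,"dz":0.2,"spin":0,"fingers":-1},{"dx":0,"dy":0,"dz":0.4,"spin":0,"fingers":-1},{"dx":0,"dy":0,"dz":0.6,"spin":0,"fingers":-1},{"dx":0,"dy":0,"dz":0.6,"spin":0,"fingers":-1}]'

```text
t: 13.82
ee_pos: [0.6362, -0.1373, 0.1051]
tcp_rot: [0.004, 0.642, 0.767, 0.002]
wrist_force: [-7.5, 1.5, 27.7]
grip_width: 0.172
finger_force: 82.1
```

Call:
play_rows --deltas '[{"dx":0,"dy":0,"dz":-0.3,"spin":0,"fingers":-1},{"dx":0,"dy":0,"dz":-0.3,"spin":0,"fingers":-0.4},{"dx":0,"dy":0,"dz":-0.3,"spin":0,"fingers":0.2},{"dx":0,"dy":0,"dz":-0.3,"spin":0,"fingers":0.2},{"dx":0,"dy":0,"dz":-2,"spin":0,"fingers":0.2},{"dx":0,"dy":0,"dz":-6,"spin":0,"fingers":0.2},{"dx":0,"dy":0,"dz":-11,"spin":0,"fingers":0.2},{"dx":0,"dy":0,"dz":-15,"spin":0,"fingers":0.2},{"dx":0,"dy":0,"dz":-15,"spin":0,"fingers":0.2}]'

```text
t: 14.95
ee_pos: [0.6364, -0.1376, 0.2534]
tcp_rot: [0.005, 0.642, 0.767, 0.002]
wrist_force: [-0.4, -0.2, -0.6]
grip_width: 0.599
finger_force: 0.0
```

```bash
python3 - <<'E'
from h import *
np.set_printoptions(precision=4,suppress=True)
m=cams.camera_model('wrist'); im=snap('wrist','w5'); s=bot.sense(); print(s['ee_pos'],s['wrist_force'])
print([(d['p'],np.round(d['bbox']).tolist()) for d in models.find_in('wrist','tube_grip')[:2]])
for z in(.165,.168,.171): print(z,proj('wrist',(.6363,-.1357,z),m))
for z in(.136,.106): print(z,proj('wrist',(.6363+.0014,-.1357+.0079,z),m))
import pickle; pickle.dump(m,open('m5.pkl','wb'))
cv2.imwrite('pics/w5c.png',cv2.resize(im[110:270,160:360,::-1],None,fx=3.5,fy=3.5,interpolation=cv2.INTER_CUBIC))
E
```

```text
[ 0.6353 -0.1374  0.2504] [ 0.7923 -0.4493 -0.6038]
[(0.84, [248.0, 168.0, 22.0, 40.0])]
0.165 [257.0469 197.1483]
0.168 [257.0677 198.1979]
0.171 [257.089  199.2736]
0.136 [259.9737 179.9653]
0.106 [259.517 173.257]
```

View pics/w5c.png

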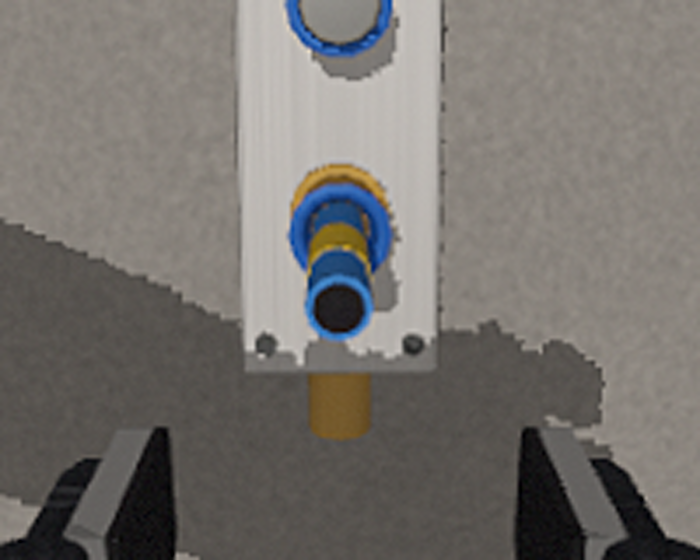

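The tube stands upright in the port with its top ring at full-frame (256.9,197.1), matching the predicted 165 mm for fully home (257.0,197.1). The force also rose to 28 N at the expected stop. Next is the valve.

```bash
python3 - <<'E'
from h import *
go((.521,.0725,.25),100.2)
E
```

```text
dx 22.64 dy -7.47 dz -0.17 spin -0.001 phi 100.14 [ 0.6344 -0.1372  0.2483] t 15.05
```

Call:
play_rows --deltas '[{"dx":5,"dy":-1.7,"dz":0,"spin":0,"fingers":-1},{"dx":10,"dy":-3.4,"dz":0,"spin":0,"fingers":-1},{"dx":15,"dy":-5,"dz":0,"spin":0,"fingers":-1},{"dx":20,"dy":-6.6,"dz":0,"spin":0,"fingers":-1},{"dx":22.6,"dy":-7.5,"dz":0,"spin":0,"fingers":-1},{"dx":22.6,"dy":-7.5,"dz":0,"spin":0,"fingers":-1}]'

```text
t: 15.8
ee_pos: [0.5187, 0.0736, 0.2461]
tcp_rot: [-0.001, 0.641, 0.768, -0.001]
wrist_force: [-0.5, -1.2, 0.0]
grip_width: 0.002
finger_force: 0.0
```

```bash
python3 - <<'E'
from h import *
np.set_printoptions(precision=4,suppress=True)
m=cams.camera_model('wrist'); im=snap('wrist','w6')
for d in models.find_in('wrist','valve_tip')[:2]:
    x,y,w,h=d['bbox']; print(d['p'],d['bbox'],atz('wrist',x+w/2,y+h/2,.128,m))
print(proj('wrist',(.5642,.0801,.128),m))
go((.521,.0725,.118),100.2)
cv2.imwrite('pics/w6c.png',im[:,:,::-1])
E
```

```text
0.7 [295.0, 177.6, 34.1, 29.9] [0.5672 0.0806 0.128 ]
[308.7247 192.5065]
dx 0.04 dy 0.10 dz 12.84 spin -0.001 phi 100.16 [0.5201 0.0719 0.2464] t 15.9
```

View pics/w6c.png

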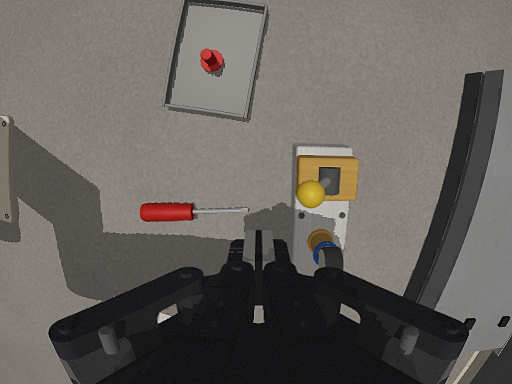

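Knob at (311,193), where predicted; plug still in the tray at (210,62). I now descend beside the knob and push it over.

Call:
play_rows --deltas '[{"dx":0,"dy":0,"dz":4,"spin":0,"fingers":-1},{"dx":0,"dy":0,"dz":8,"spin":0,"fingers":-1},{"dx":0,"dy":0,"dz":11.5,"spin":0,"fingers":-1},{"dx":0,"dy":0,"dz":12.8,"spin":0,"fingers":-1},{"dx":0,"dy":1,"dz":12.8,"spin":0,"fingers":-1},{"dx":0,"dy":2,"dz":12.8,"spin":0,"fingers":-1},{"dx":0,"dy":3,"dz":12.8,"spin":0,"fingers":-1},{"dx":0,"dy":4,"dz":12.8,"spin":0,"fingers":-1},{"dx":0,"dy":5,"dz":12.8,"spin":0,"fingers":-1},{"dx":0,"dy":6,"dz":12.8,"spin":0,"fingers":-1}]'

```text
t: 17.15
ee_pos: [0.5804, 0.083, 0.1194]
tcp_rot: [0.0, 0.642, 0.767, 0.0]
wrist_force: [-0.8, -1.2, 1.4]
grip_width: -0.004
finger_force: 0.5
```

Call:
play_rows --deltas '[{"dx":0,"dy":0.5,"dz":0,"spin":0,"fingers":-1},{"dx":0,"dy":1,"dz":0,"spin":0,"fingers":-1},{"dx":0,"dy":1.5,"dz":0,"spin":0,"fingers":-1},{"dx":0,"dy":2,"dz":0,"spin":0,"fingers":-1},{"dx":0,"dy":2.3,"dz":0,"spin":0,"fingers":-1},{"dx":0,"dy":2.3,"dz":0,"spin":0,"fingers":-1}]'

```text
t: 17.9
ee_pos: [0.6026, 0.0868, 0.1194]
tcp_rot: [0.0, 0.642, 0.767, 0.0]
wrist_force: [0.1, -0.3, 0.5]
grip_width: -0.004
finger_force: 0.0
```

Call:
play_rows --deltas '[{"dx":0,"dy":0.3,"dz":0,"spin":0,"fingers":-1},{"dx":0,"dy":0.6,"dz":0,"spin":0,"fingers":-1},{"dx":0,"dy":0.9,"dz":0,"spin":0,"fingers":-1},{"dx":0,"dy":0.9,"dz":0,"spin":0,"fingers":-1}]'

```text
t: 18.4
ee_pos: [0.6045, 0.0872, 0.1191]
tcp_rot: [-0.004, 0.642, 0.767, -0.005]
wrist_force: [-16.9, -3.3, 9.8]
grip_width: 0.004
finger_force: 9.5
```

Call:
play_rows --deltas '[{"dx":0,"dy":-1,"dz":0,"spin":0,"fingers":-1},{"dx":0,"dy":-3,"dz":0,"spin":0,"fingers":-1},{"dx":0,"dy":-6,"dz":0,"spin":0,"fingers":-1},{"dx":0,"dy":-8,"dz":-3,"spin":0,"fingers":-1},{"dx":-4,"dy":-10,"dz":-8,"spin":0,"fingers":-1},{"dx":-8,"dy":-12,"dz":-13,"spin":0,"fingers":-1},{"dx":-8,"dy":-12,"dz":-13,"spin":0,"fingers":-1}]'

```text
t: 19.27
ee_pos: [0.5091, -0.0135, 0.254]
tcp_rot: [0.004, 0.643, 0.766, 0.003]
wrist_force: [-0.1, -0.0, -0.4]
grip_width: -0.002
finger_force: 0.0
```

```bash
python3 - <<'E'
from h import *
np.set_printoptions(precision=4,suppress=True)
m=cams.camera_model('wrist'); im=snap('wrist','w7'); s=bot.sense(); print(s['t'],s['ee_pos'],s['wrist_force'])
for d in models.find_in('wrist','valve_tip')[:2]:
    x,y,w,h=d['bbox']; print(d['p'],d['bbox'],atz('wrist',x+w/2,y+h/2,.128,m))
print('open pred',proj('wrist',(.630,.0917,.128),m),'tube top pred',proj('wrist',(.6363,-.1357,.165),m))
cv2.imwrite('pics/w7c.png',im[:,:,::-1])
E
```

```text
19.325 [ 0.5086 -0.0132  0.2528] [-0.2582  0.2241 -0.2511]
0.82 [351.7, 91.1, 60.1, 28.5] [0.6111 0.0861 0.128 ]
open pred [399.823  104.8029] tube top pred [356.4679 328.9844]
```

View pics/w7c.png

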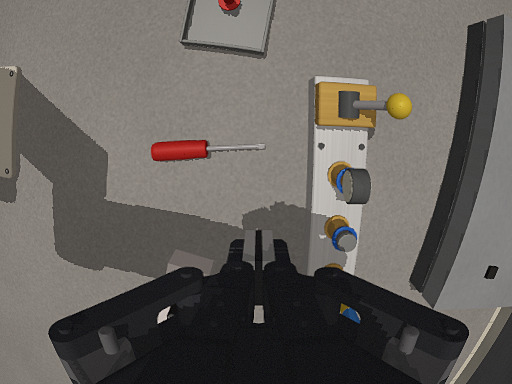

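The knob is at (399,106), on the predicted fully open position (399.8,104.8). The tube, plug and loose items are in place, and the robot touches nothing.

```bash
python3 -c "
from workcell import bot
print(bot.close_job())"
```

```text
the job is handed in; nothing more can be done
None
```

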